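Clip the controller panel into the transit rack

TASK

Take the finished controller panel off the plywood easel and load it in the empty front bay of the blue transit rack, like the one behind it: stand its bottom edge in the channel with the top leaning out toward the open front, then push the top back under the hoods until the spring clip at each end has snapped shut in front of it, display side facing out. Do not let the panel fall over, and leave the other things on the bench where they are.

Things in the scene. Friction and masses are not known exactly. Their poses are not given: they have to be found in the camera images.
- panel_center (a point): centre of the loose controller panel: stiff white plate 150 mm long (its y), 110 mm high (its z, up), 10 mm thick (its x), 0.2 to 0.4 kg. At the start it leans back 0.12 rad on the easel (z tilted toward its +x), its top 35 mm free on both sides. Grip it across the thickness at the middle of the top edge, fingers in line with the lean
- panel_face (a point): middle of the panel's display face, 5 mm to -x of panel_center; the face has a dark display, a row of four keys and two round sockets, all nearly flush, and a plain band along its top 35 mm
- panel_left (a point): point in the panel's mid-plane near its left end, 70 mm to +y of the middle and 79 mm above the bottom edge: level with the clip when seated
- panel_right (a point): the same near the panel's right end, 70 mm to -y of the middle
- rack: fixed blue steel rack, 185 mm wide, two bays one behind the other; open front = its -x, left = +y, z up. Origin on the bench straight under the mid-plane and middle of a panel seated in the front bay. A like panel stands fixed in the rear bay, 70 mm behind, top 124 mm above the bench. The front bay is open above 30 mm within 60 mm of its middle
- bay_floor (a point): middle of the front bay's channel floor, 14 mm above the bench, axes as the rack's. The channel runs along y: back wall face at x +5.5 mm, 16 mm high; front lip face at x -10 mm, upright for 4 mm, then flared forward, 9 mm high. A panel leaning forward 0.3 to 0.4 rad with its foot in here just clears clips and hoods; let go there, it falls out forward
- hood_left (a point): underside of the hood on the left post, 128 mm above the bench, 4 mm above a seated panel: it covers the panel's corner from y 68 mm outward and x +12 to -20 mm, so the panel cannot come in upright from above. Post faces at y +-77 mm (2 mm play an end), flared outward in front below 60 mm. Rubber back stops at x +5 mm, from y +-61 mm outward, 96 to 116 mm up
- hood_right (a point): the same on the right post (y -68 mm outward)
- clip_left (a joint): left (+y) spring clip of the front bay, bent steel strip 82 to 104 mm above the bench. 0 = shut: nose at y 70 mm, 10 to 7 mm in front of the seated mid-plane. The panel's end, pushed back, rides up its slanted front (from 26 mm in front; up to about 12 N a side), holds it open at 0.1 to 0.17 rad with little force, and it snaps to 0 when the end is past
- clip_right (a joint): the same at the right end (-y)
- easel: fixed plywood easel, 124 mm wide, front = -x, origin on the bench. A ledge about 25 mm up carries the panel's bottom edge, square to the panel; two slats 18 mm wide at y +-45 mm support its back to 74 mm up the panel. No lip in front. Two desk lamps overhang the back of the bench: heads from 0.59 m out, at y -0.2 to -0.05 and 0.2 to 0.34 m, 0.42 to 0.57 m up; keep the wrist clear
- tape_dispenser: blue desk tape dispenser, 63x139x86 mm, a bystander
- masking_tape: roll of masking tape lying flat, 96x95x25 mm, a bystander
- label_dispenser: white and orange label dispenser, 130x94x121 mm, a bystander
- screwdriver: small red screwdriver, 146 mm, a bystander
- scissors: orange scissors lying flat, 199 mm, a bystander
- eraser: blue and white eraser, 52 mm, a bystander

How it is judged:
By the outcome, as a careful person would: the job done as asked, in the order asked, and still so for the second after the job is handed in, with the robot touching nothing.
It also fails if it takes over 58 s, if anything falls off the work surface, if the arm or the gripper's body presses on something with over 40 N, if the wrist force passes 120 N, or if a joint passes its speed limit or range.

ROBOT

A 7-joint arm with a two-finger parallel gripper is mounted at the origin on a cart in front of the work surface, level with it; the furniture and walls round the work are solid. World frame = base frame: x ahead of the robot, y to its left, z up, the work surface at z = 0. Lengths are in m, angles in rad, forces in N, time in s.
With the tool pointing down it reaches from about 0.425 to 1.025 m from the base axis. Payload 9.4 kg.
Tool frame: the origin (TCP) lies on the centre line of the jaws, within the pads' length; the fingertips stand 17 mm ahead of it and the grasp point (between the pads) lies 2 mm behind it; z points along the fingers, y is the line along which they close (so a half turn about z gives the same grasp; the last joint's range is limited). The gripper opens to 85 mm and grips with 20 to 120 N. Pads are 22 mm wide; open, the fingers measure 114 mm over their backs; the gripper's body (76 mm by 85 mm) begins 54 mm behind the grasp point. The pads swing forward as they close: fully open they stand 13 mm farther back than shut.
Start: joints at [1.179, 0.599, -0.003, 1.599, 0.002, 0.943, -0.08], TCP at [0.224, -0.689, 0.248] pointing down, gripper open.
Joint ranges: [-2.57, 2.57], [-0.35, 1.97], [-1.29, 1.29], [0.11, 2.56], [-1.05, 4.19], [0.11, 1.86], [-2.63, 2.63]. Speed limits (rad/s): [2.22, 2.22, 3.01, 3.01, 3.14, 3.14, 3.14].

INTERFACE

Orientations are given as a rotation vector (axis times angle).
In Python, from plant import robot, imaging gives the robot as it stands. Calls block until the motion is done:
- robot.reach(position, orientation): joint-space move of the TCP to a pose.
- robot.move_straight(position, attitude=None, feed=0.15, max_force=None): straight line of the TCP; attitude=None keeps the orientation; feed is the mean speed in m/s. With max_force (N) it stops when the force on the tool has changed by that much, and returns True; else False.
- robot.move_joints(angles): joint-space move.
- robot.open_jaws() and robot.close_gripper(grip_force=None): open the fingers fully, or close them until they stop; grip_force is the grip in N (None keeps the last).
- robot.wait(seconds).
- robot.solve_ik(position, orientation): joint angles nearest the present ones, or None.
- imaging.get_image(name): name is "scene" or "top"; returns a dict with "color" (480x640x3 uint8, red, green, blue), "depth" (480x640 float32, m along the optical axis (not along the pixel's ray), 0 where there is no reading), "mtx" (3x3 intrinsics, pixels), "position" and "attitude" of the camera in the world. Camera axes: x right, y up, looking along -z (the intrinsics and any distortion apply to the point x, -y, -z); pixel columns grow to the right and rows downward; lengths in m; the calibration is good to about 2 mm. A picture is of the moment at which its call begins.
A pose or a line that the arm cannot do raises robot.IKError and nothing moves.
- robot.finish_job(): hands the job in; it is judged then, once.
Readings, each from a call of its own:
- robot.current_t(): time.
- robot.current_joints(): joint angles.
- robot.current_qd(): joint speeds.
- robot.current_tau(): joint torques, N m.
- robot.current_tool_pos(): TCP position.
- robot.current_tcp_rot(): TCP orientation.
- robot.current_force(): force on the tool from outside, world axes, zero at the start.
- robot.current_torque(): the same for the moment, N m.
- robot.current_width(): opening from 0.0 (shut) to 1.0 (fully open).
- robot.current_gripper_force(): force on a finger pad.
Only numpy, scipy, OpenCV 4.12 (cv2) and the standard library are available. Lean on these libraries where they do the work, as an engineer would, in place of code of your own. Each camera call takes 0.05 s, during which the arm holds its last target. There are 200 camera calls.

## Working session

There is one attempt and no reset: what is moved stays moved. The work goes in short steps, each a Python script; the robot and the scene stay as the last script left them, time stands still between calls to the robot, and variables do not carry over. Pictures are saved under pics/ and viewed, at most 10 in all, crops included, and the job is handed in when it is done.

```bash
ls; mkdir -p pics; cat > h.py <<'E'
import numpy as np, cv2
from scipy.spatial.transform import Rotation as R
from plant import robot, imaging
def grab(n):
    d=imaging.get_image(n); return d
def cloud(d):
    K=np.array(d["mtx"]); z=d["depth"]; v,u=np.mgrid[:480,:640]
    X=(u-K[0,2])/K[0,0]*z; Y=(v-K[1,2])/K[1,1]*z
    P=np.stack([X,-Y,-z],-1)
    a=np.array(d["attitude"]); M=R.from_rotvec(a).as_matrix() if a.size==3 else a
    W=P@M.T+np.array(d["position"]); W[z==0]=np.nan
    return W
def save(n,im): cv2.imwrite("pics/"+n,im[...,::-1])
E
python3 - <<'E'
from h import *
for n in("scene","top"):
    d=grab(n); save(n+"0.png",d["color"]); np.savez(n+"0.npz",**d); print({k:d[k] for k in d if k not in("color","depth")}, (d["depth"]>0).mean())
E
```

```text
pics
{'mtx': array([[448.2687592 ,   0.        , 315.71687318],
       [  0.        , 448.2687592 , 235.58064855],
       [  0.        ,   0.        ,   1.        ]]), 'position': array([-0.01631194,  0.45450743,  1.13342488]), 'attitude': array([ 0.32334361, -0.69364927, -2.2108295 ])} 0.9960026041666666
{'mtx': array([[593.3159047 ,   0.        , 319.7484147 ],
       [  0.        , 593.3159047 , 233.79196253],
       [  0.        ,   0.        ,   1.        ]]), 'position': array([ 0.19470925, -0.03509325,  1.56308326]), 'attitude': array([ 0.16952656, -0.1660388 , -1.55868935])} 0.996123046875
```

View pics/scene0.png

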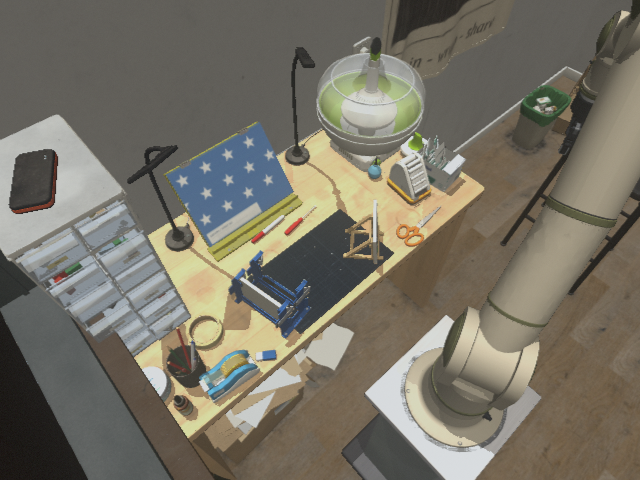

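View pics/top0.png

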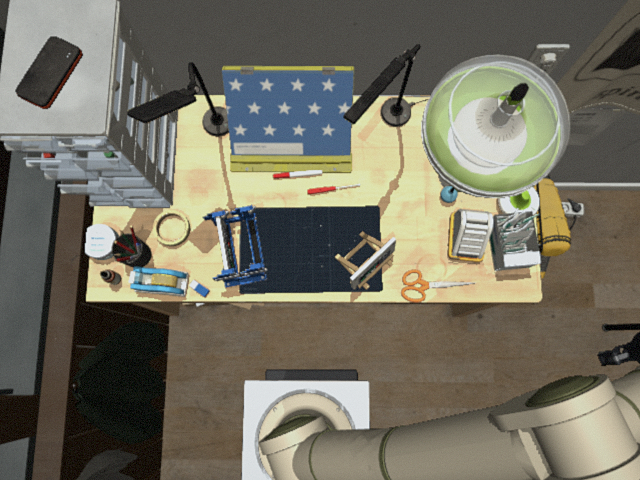

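Scene view: the rack is at about (270,290), the easel and panel at about (368,235). In the top view the rack is at (240,247) and the panel at (373,262). Next I'll crop both and measure.

```bash
python3 - <<'E'
from h import *
T=dict(np.load("top0.npz"));S=dict(np.load("scene0.npz"))
a=cv2.resize(T["color"][195:305,195:275],None,fx=5,fy=5,interpolation=2)
b=cv2.resize(T["color"][222:302,325:405],None,fx=5,fy=5,interpolation=2)
b=cv2.copyMakeBorder(b,0,150,0,0,0)
save("c1.png",np.hstack([a,b]))
a=cv2.resize(S["color"][245:345,220:320],None,fx=4,fy=4,interpolation=2)
b=cv2.resize(S["color"][185:285,330:430],None,fx=4,fy=4,interpolation=2)
save("c2.png",np.hstack([a,b]))
# panel cloud: white, z>0.02, in region
for n,d,(u0,u1,v0,v1) in(("top",T,(325,405,222,302)),("scene",S,(330,400,185,285))):
    W=cloud(d);c=d["color"].astype(int)
    m=np.zeros((480,640),bool);m[v0:v1,u0:u1]=1
    m&=(c.min(-1)>140)&(c.max(-1)-c.min(-1)<30)&(W[...,2]>.02)
    P=W[m];print(n,len(P),P.min(0),P.max(0))
    top=P[P[:,2]>P[:,2].max()-.012];print("top edge",len(top),top.mean(0),top.min(0),top.max(0))
    r=cv2.minAreaRect(top[:,:2].astype(np.float32)*1000);print(r)
for n,d,(u0,u1,v0,v1) in(("top",T,(195,275,195,300)),("scene",S,(220,320,245,345))):
    W=cloud(d);c=d["color"].astype(int)
    m=np.zeros((480,640),bool);m[v0:v1,u0:u1]=1
    mw=m&(c.min(-1)>120)&(c.max(-1)-c.min(-1)<35)&(W[...,2]>.04)
    P=W[mw];print(n,"white",len(P),P.min(0),P.max(0)); 
    top=P[P[:,2]>.112];print(len(top),cv2.minAreaRect(top[:,:2].astype(np.float32)*1000))
    mb=m&(c[...,2]>c[...,0]+40)&(W[...,2]>.11)
    P=W[mb];print("blue high",len(P),P.min(0),P.max(0),cv2.minAreaRect(P[:,:2].astype(np.float32)*1000))
E
```

```text
top 253 [ 0.39107224 -0.217697    0.12144015] [ 0.49859815 -0.10502794  0.14179724]
top edge 215 [ 0.44339239 -0.15858785  0.13400301] [ 0.39107224 -0.2163917   0.12993093] [ 0.49859815 -0.10502794  0.14179724]
((444.97869873046875, -160.5156707763672), (10.056915283203125, 148.06478881835938), 43.35334777832031)
scene 152 [ 0.39374378 -0.21542089  0.10502084] [ 0.49720872 -0.10843557  0.13806587]
top edge 140 [ 0.44562184 -0.16210693  0.13277922] [ 0.39374378 -0.21542089  0.12634982] [ 0.49720872 -0.10843557  0.13806587]
((445.2799072265625, -162.51063537597656), (9.179956436157227, 145.9638214111328), 44.241859436035156)
top white 311 [0.39485376 0.10199119 0.09438167] [0.58295799 0.26524452 0.13472055]
255 ((491.5650329589844, 179.9981231689453), (161.41212463378906, 109.37725830078125), 10.416954040527344)
blue high 296 [0.39978931 0.1091579  0.11004577] [0.57889177 0.24835353 0.14031207] ((489.59747314453125, 180.69479370117188), (160.3119354248047, 117.06857299804688), 11.611598014831543)
scene white 237 [0.39524199 0.10115317 0.08413516] [0.58062445 0.2644957  0.13383456]
199 ((495.8653564453125, 178.53956604003906), (151.23268127441406, 113.97694396972656), 11.449362754821777)
blue high 249 [0.39963071 0.10679358 0.11026391] [0.57742656 0.23719262 0.13778363] ((489.2870788574219, 181.914794921875), (160.73226928710938, 121.05997467041016), 11.903233528137207)
```

View pics/c1.png

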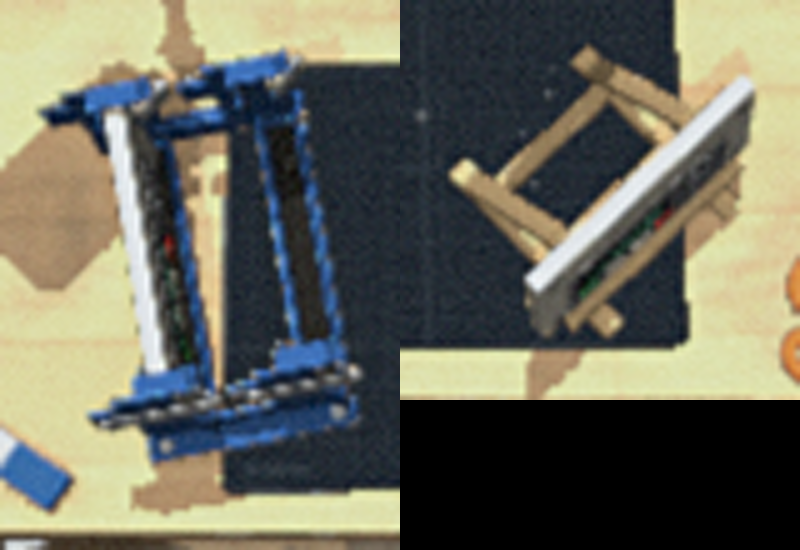

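View pics/c2.png

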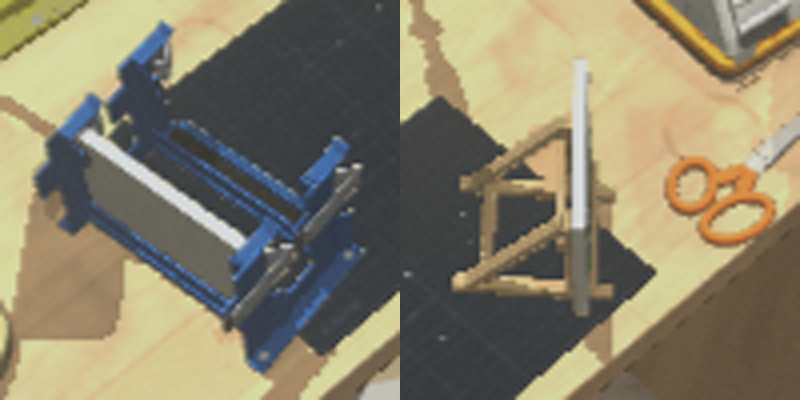

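The crops show the rack's open front facing world -y: the rear panel is on the left (crop x≈135) and the empty bay on the right (crop x≈300). The easel panel faces lower right, with its top edge running from (530,285) to (750,85) in the crop. Next I'll refine the rack pose from the hoods and the top strip of the rear panel.

```bash
python3 - <<'E'
from h import *
def M3(d): return R.from_rotvec(d["attitude"]).as_matrix()
def onplane(d,uv,z):
    K=d["mtx"];uv=np.atleast_2d(uv).astype(float)
    r=np.c_[(uv[:,0]-K[0,2])/K[0,0],-(uv[:,1]-K[1,2])/K[1,1],-np.ones(len(uv))]@M3(d).T
    return d["position"]+r*((z-d["position"][2])/r[:,2])[:,None]
for n,(a,b) in(("top",((195,275,195,300),(325,405,222,302))),("scene",((220,320,245,345),(330,400,185,285)))):
    d=dict(np.load(n+"0.npz"));W=cloud(d);c=d["color"].astype(int)
    def box(q):
        m=np.zeros((480,640),bool);m[q[2]:q[3],q[0]:q[1]]=1;return m
    m=box(a)&(c.min(-1)>165)&(c.max(-1)-c.min(-1)<35)&(abs(W[...,2]-.124)<.008)
    _,L,st,ce=cv2.connectedComponentsWithStats(m.astype(np.uint8));k=1+st[1:,4].argmax();m=L==k
    v,u=np.nonzero(m);P=onplane(d,np.c_[u,v],.124)[:,:2]*1000
    print(n,"rear top",len(P),cv2.minAreaRect(P.astype(np.float32)),"medz",np.median(W[m][:,2]),"dir",cv2.fitLine(P.astype(np.float32),2,0,.01,.01).ravel())
    m=box(a)&(c[...,2]>c[...,0]+30)&(W[...,2]>.124)
    _,L,st,ce=cv2.connectedComponentsWithStats(m.astype(np.uint8),connectivity=4)
    for k in range(1,len(st)):
        if st[k,4]>8:
            v,u=np.nonzero(L==k);z=np.median(W[L==k][:,2]);P=onplane(d,np.c_[u,v],z)*1000
            print(" hood",st[k,4],ce[k],z,P.mean(0)[:2],cv2.minAreaRect(P[:,:2].astype(np.float32)))
    m=box(b)&(c.min(-1)>150)&(c.max(-1)-c.min(-1)<35)&(W[...,2]>.126)
    v,u=np.nonzero(m);P=onplane(d,np.c_[u,v],.1345)[:,:2]*1000
    print(" panel",len(P),cv2.minAreaRect(P.astype(np.float32)),P.mean(0),np.median(W[m][:,2]),cv2.fitLine(P.astype(np.float32),2,0,.01,.01).ravel())
E
```

```text
top rear top 189 ((482.3873291015625, 212.33914184570312), (131.43804931640625, 8.853273391723633), 11.531158447265625) medz 0.12419384809731349 dir [9.7975206e-01 2.0021453e-01 4.8246964e+02 2.1218805e+02]
 hood 60 [244.91666667 208.11666667] 0.13148891060635082 [570.11167569 155.94512817] ((569.073974609375, 159.02191162109375), (11.096135139465332, 42.07265853881836), 11.002779006958008)
 hood 59 [218.03389831 213.37288136] 0.13173131870707655 [556.18314343 222.37021137] ((556.1337280273438, 222.4945831298828), (11.48504638671875, 31.524553298950195), 13.324886322021484)
 hood 71 [255.32394366 265.70422535] 0.13160862101040527 [425.03683966 125.79250285] ((424.2985534667969, 128.97970581054688), (12.637161254882812, 41.74876403808594), 11.813484191894531)
 hood 72 [226.81944444 271.33333333] 0.131152530246046 [410.85391528 194.91615158] ((410.249267578125, 198.34719848632812), (11.95720100402832, 43.38089370727539), 15.829567909240723)
 panel 247 ((445.28424072265625, -160.77069091796875), (10.181634902954102, 149.24404907226562), 43.278934478759766) [ 444.71779434 -160.05601657] 
[... 549 characters left out ...]
171] ((556.4818115234375, 221.1915740966797), (10.291476249694824, 32.7764778137207), 10.84188175201416)
 hood 66 [300.78787879 286.15151515] 0.13022650283470172 [424.24581572 126.06978595] ((424.3222961425781, 128.37307739257812), (12.50539779663086, 45.38409423828125), 13.741866111755371)
 hood 69 [283.53623188 305.68115942] 0.13090108285571134 [410.80521526 193.32037435] ((410.33599853515625, 196.3204345703125), (11.951364517211914, 45.11458969116211), 15.631428718566895)
 panel 141 ((444.85980224609375, -161.37367248535156), (8.603275299072266, 143.897216796875), 44.06772994995117) [ 446.86335732 -162.76064921] 0.13286522733563988 [   0.6842463    -0.72925097  446.86337    -162.76065   ]
```

```bash
cat >> h.py <<'E'
O=np.array([.4970,.1430,0]); PSI=np.radians(101.55)
XR=np.array([np.cos(PSI),np.sin(PSI),0]); YR=np.array([-XR[1],XR[0],0]); Z=np.array([0,0,1.])
D=.099 # TCP above panel bottom, along panel
def att(yaw,tilt,s):
    """tool attitude for panel yaw, tilt toward +x"""
    x=np.array([np.cos(yaw),np.sin(yaw),0]); zp=x*np.sin(tilt)+Z*np.cos(tilt); xp=x*np.cos(tilt)-Z*np.sin(tilt)
    yt=s*xp; zt=-zp; return R.from_matrix(np.c_[np.cross(yt,zt),yt,zt]).as_rotvec(), zp
PY=np.radians(43.3); PT=np.array([.4453,-.1613,.1342])
def rackpose(fx,phi,lift=0,dy=0,along=0,s=1):
    a,zp=att(PSI,-phi,s)
    f=O+XR*fx+YR*dy+Z*(.014+.005*abs(np.sin(phi))+lift)
    return f+zp*(D+along),a
E
python3 - <<'E'
from h import *
np.set_printoptions(precision=3,suppress=True)
print(robot.current_t())
for s in(1,-1):
    a,zp=att(PY,.12,s)
    for n,(p,o) in dict(pre=(PT+zp*.13,a),grasp=(PT-zp*.011,a),lift=(PT+Z*.13,a),r0=rackpose(-.001,.38,along=.13,s=s),r1=rackpose(-.001,.38,s=s),r2=rackpose(0,0,s=s),r3=rackpose(0,0,lift=.15,s=s)).items():
        print(s,n,p,robot.solve_ik(p,o))
E
```

```text
0.1
1 pre [ 0.457 -0.151  0.263] [ 0.594  0.366 -0.597  2.066  0.372  0.891  0.522]
1 grasp [ 0.444 -0.162  0.123] [ 0.465  0.555 -0.419  2.221  0.594  0.569  0.32 ]
1 lift [ 0.445 -0.161  0.264] [ 0.621  0.354 -0.595  2.082  0.368  0.883  0.55 ]
1 r0 [0.514 0.059 0.229] [ 0.682  0.629 -1.03   2.024  0.219  0.753  1.369]
1 r1 [0.505 0.106 0.108] [ 0.397  0.72  -0.731  2.146  0.185  0.426  1.407]
1 r2 [0.497 0.143 0.113] [ 0.019  0.623 -0.59   2.161  0.675  0.546  0.694]
1 r3 [0.497 0.143 0.263] [ 0.395  0.557 -1.144  2.011  0.619  0.977  0.709]
-1 pre [ 0.457 -0.151  0.263] [-0.076  0.321  0.282  2.106  0.014  0.797 -2.2  ]
-1 grasp [ 0.444 -0.162  0.123] [-0.093  0.559  0.375  2.256 -0.228  0.434 -1.94 ]
-1 lift [ 0.445 -0.161  0.264] [-0.056  0.31   0.286  2.121  0.019  0.79  -2.179]
-1 r0 [0.514 0.059 0.229] [ 0.214  0.449 -0.302  2.051 -0.367  0.747 -1.151]
-1 r1 [0.505 0.106 0.108] [ 0.166  0.64  -0.377  2.16  -0.389  0.427 -1.155]
-1 r2 [0.497 0.143 0.113] [-0.397  0.562  0.01   2.187 -0.015  0.393 -1.744]
-1 r3 [0.497 0.143 0.263] [-0.118  0.353 -0.359  2.039  0.174  0.779 -1.949]
```

```bash
python3 - <<'E'
from h import *
np.set_printoptions(precision=3,suppress=True)
a,zp=att(PY,.12,1)
robot.reach(PT+zp*.12,a)
f0=np.array(robot.current_force())
hit=robot.move_straight(PT-zp*.011,a,feed=.08,max_force=8)
print("hit",hit,robot.current_tool_pos(),robot.current_force()-f0)
if not hit:
    robot.close_gripper(50); print("w",robot.current_width(),robot.current_gripper_force(),robot.current_force()-f0)
    d=grab("top");save("g1.png",cv2.resize(d["color"][180:320,300:440],None,fx=4,fy=4))
print(robot.current_t(),robot.current_joints())
E
```

```text
hit False [ 0.445 -0.162  0.124] [ 0.131 -0.103 -0.641]
w 0.10892132215929616 49.29191172122955 [-2.038 -2.909  4.9  ]
4.7167 [ 0.487  0.559 -0.449  2.22   0.617  0.582  0.296]
```

View pics/g1.png

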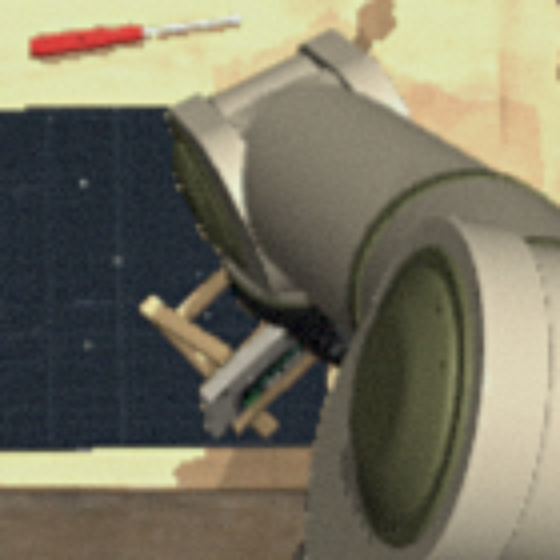

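The panel is gripped at an opening of about 9.3 mm. Next I'll lift it, carry it to the pre-insert pose and check it there.

```bash
python3 - <<'E'
from h import *
np.set_printoptions(precision=3,suppress=True)
a,zp=att(PY,.12,1)
p=np.array(robot.current_tool_pos())
robot.move_straight(p+Z*.15-.01*np.array([np.cos(PY),np.sin(PY),0]),a,feed=.12)
print("w",robot.current_width(),robot.current_force())
p,o=rackpose(-.001,.38,along=.13); robot.reach(p,o)
print(p,robot.current_tool_pos(),robot.current_joints(),robot.current_t(),robot.current_torque())
ims=[]
for n in("scene","top"):
    d=grab(n);np.savez(n+"1.npz",**d)
    q=d["color"][230:350,220:340] if n=="scene" else d["color"][190:310,200:320]
    ims.append(cv2.resize(q,(400,400),interpolation=2))
save("r0.png",np.hstack(ims))
E
```

```text
w 0.10444380603833553 [ 0.085 -0.423 -1.64 ]
[0.514 0.059 0.229] [0.514 0.058 0.228] [ 0.659  0.61  -0.983  2.026  0.174  0.744  1.415] 7.0917 [-0.645 -0.125  0.01 ]
```

View pics/r0.png

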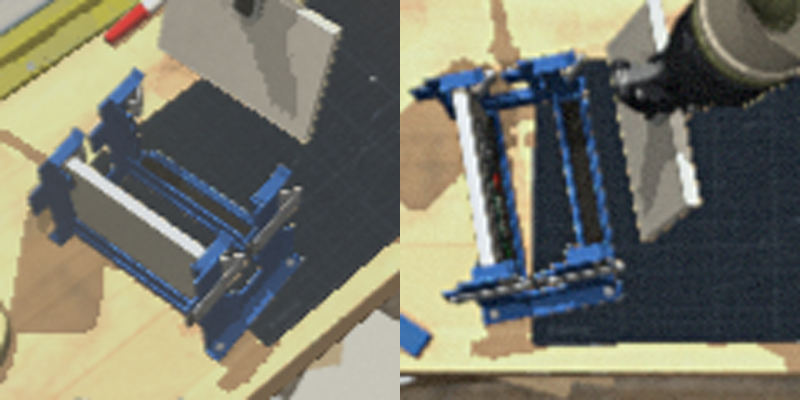

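The panel hangs at the pre-insert lean with its back to the rack: in the scene half its lower back corner is at (305,140), in the top half at (650,240). Next I'll measure the held panel in its assumed frame.

```bash
python3 - <<'E'
from h import *
np.set_printoptions(precision=4,suppress=True)
t=np.array(robot.current_tool_pos());Rt=R.from_rotvec(robot.current_tcp_rot()).as_matrix()
a,_=att(PSI,-.38,1);print("att err",(R.from_matrix(Rt)*R.from_rotvec(a).inv()).as_rotvec())
B=np.c_[Rt[:,1],np.cross(-Rt[:,2],Rt[:,1]),-Rt[:,2]] # panel x,y,z
org=t-B[:,2]*D
for n in("scene","top"):
    d=dict(np.load(n+"1.npz"));W=cloud(d);c=d["color"].astype(int)
    Q=(W-org)@B
    m=(abs(Q[...,0]-.005)<.008)&(abs(Q[...,1])<.09)&(Q[...,2]>-.02)&(Q[...,2]<.125)
    m&=(c.max(-1)-c.min(-1)<40)&(c.min(-1)>70)
    P=Q[m];print(n,len(P),P.min(0),P.max(0))
    core=P[(P[:,2]>.01)&(P[:,2]<.07)]
    A=np.c_[np.ones(len(core)),core[:,1:]];print(" back plane x=",np.linalg.lstsq(A,core[:,0],rcond=None)[0],"(expect .005)")
    for z0 in(.015,.04,.06):
        s=P[abs(P[:,2]-z0)<.006];print("  z",z0,"y",s[:,1].min(),s[:,1].max())
    for y0 in(-.06,-.03,0,.03,.06):
        s=P[abs(P[:,1]-y0)<.006];print("  y",y0,"z",s[:,2].min(),s[:,2].max())
E
```

```text
att err [-0.0018  0.0004 -0.0019]
scene 1756 [-0.0027 -0.078  -0.0031] [0.013  0.0738 0.1159]
 back plane x= [ 0.0047 -0.0049  0.0029] (expect .005)
  z 0.015 y -0.074905789277344 0.07380018613256971
  z 0.04 y -0.07610863454997079 0.07291504341990593
  z 0.06 y -0.07801154520520778 0.07355240238166919
  y -0.06 z -0.0015525635586959427 0.1080276608669266
  y -0.03 z -0.0019895488786177548 0.10680581159493548
  y 0 z -0.0020957491955477955 0.11076383189850653
  y 0.03 z 0.0014369522799279615 0.10958367136555314
  y 0.06 z -0.0025138126222091885 0.11127049415714285
top 858 [-0.0029 -0.0768 -0.0052] [0.013  0.0734 0.1175]
 back plane x= [ 0.0067 -0.0064  0.0025] (expect .005)
  z 0.015 y -0.07488177235741335 0.07302458586806145
  z 0.04 y -0.07441769975883446 0.07323847709740164
  z 0.06 y -0.07655476320788393 0.07337287998885042
  y -0.06 z -0.0017213849003409453 0.11194539262382766
  y -0.03 z -0.002099909393178415 0.011784370821293313
  y 0 z -0.0005908861042833679 0.06313002668994418
  y 0.03 z 0.0013556611631241845 0.11478164686731863
  y 0.06 z 0.00047254699600936457 0.11407749765759355
```

```bash
python3 - <<'E'
from h import *
np.set_printoptions(precision=4,suppress=True)
def rel(): 
    q=np.array(robot.current_tool_pos())-O; return np.array([q@XR,q@YR,q[2]])*1000
def F():
    f=np.array(robot.current_force()); return np.array([f@XR,f@YR,f[2]])
dy=.001
print("start",F())
for along,feed,mf in((.03,.1,12),(-.004,.02,6)):
    p,o=rackpose(-.001,.38,dy=dy,along=along); h=robot.move_straight(p,o,feed=feed,max_force=mf)
    q,_=rackpose(-.001,.38,dy=dy);q=q-O
    print(along,h,"rel",rel(),"nominal seat",np.array([q@XR,q@YR,q[2]])*1000,"F",F(),"M",robot.current_torque(),robot.current_t())
    if h: break
for n in("scene","top"):
    d=grab(n);np.savez(n+"2.npz",**d)
    q=d["color"][240:340,220:320] if n=="scene" else d["color"][195:295,200:300]
    save(n+"2.png",cv2.resize(q,(400,400),interpolation=2))
i=[cv2.imread(f"pics/{n}2.png") for n in("scene","top")];cv2.imwrite("pics/r1.png",np.hstack(i))
E
```

```text
start [-0.1397  0.3918 -1.9661]
0.03 False rel [-49.0304   0.6745 136.0443] nominal seat [-37.7211   1.     107.7924] F [ 0.1567  0.169  -0.9955] M [-0.5934 -0.1237 -0.0377] 8.3417
-0.004 True rel [-38.1208   0.9565 108.4731] nominal seat [-37.7211   1.     107.7924] F [-2.2414  0.6147  8.2234] M [-0.2623  0.1986  0.1582] 9.6583
```

View pics/r1.png

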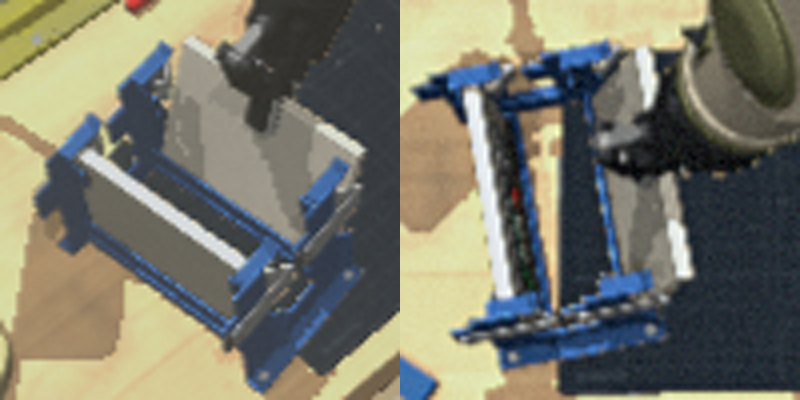

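The foot stopped in the channel, 0.7 mm above the nominal floor height, and the images show the panel between the posts and leaning out. Now I'll swing the top back about the foot.

```bash
cat >> h.py <<'E'
def rel(): 
    q=np.array(robot.current_tool_pos())-O; return np.array([q@XR,q@YR,q[2]])*1000
def F():
    f=np.array(robot.current_force()); return np.array([f@XR,f@YR,f[2]])
E
python3 - <<'E'
from h import *
np.set_printoptions(precision=2,suppress=True)
for phi in(.34,.28,.22,.17,.13,.10):
    fx=-.001*phi/.38
    p,o=rackpose(fx,phi,lift=.0012,dy=.001); h=robot.move_straight(p,o,feed=.03,max_force=35)
    q=(p-O);print(phi,h,rel(),"cmd",np.array([q@XR,q@YR,q[2]])*1000,"F",F(),robot.current_t())
    if h: break
E
```

```text
0.34 False [-33.8    1.13 110.21] cmd [-33.91   1.   110.2 ] F [-0.17  0.36 -3.03] 10.075
0.28 False [-28.85   1.37 111.38] cmd [-28.1    1.   111.73] F [-4.53  2.17  1.26] 10.425
0.22 False [-24.25   1.36 112.47] cmd [-22.18   1.   112.9 ] F [-8.71  1.69  2.84] 10.775
0.17 False [-17.26   1.05 113.64] cmd [-17.2    1.   113.62] F [-2.52  1.03  4.3 ] 11.0917
0.13 False [-13.     1.04 113.87] cmd [-13.18   1.   114.01] F [-2.17  1.3   2.63] 11.375
0.1 False [-10.1    1.   114.01] cmd [-10.15   1.   114.2 ] F [-0.68  0.98  0.97] 11.625
```

```bash
python3 - <<'E'
from h import *
np.set_printoptions(precision=2,suppress=True)
for phi in(.07,.04,.02,.0):
    fx=-.001*phi/.38
    p,o=rackpose(fx,phi,lift=.0012,dy=.001); h=robot.move_straight(p,o,feed=.02,max_force=35)
    q=(p-O);print(phi,h,rel(),"cmd",np.array([q@XR,q@YR,q[2]])*1000,"F",F(),robot.current_t())
    if h: break
p,o=rackpose(.003,0,lift=.0012,dy=.001); h=robot.move_straight(p,o,feed=.01,max_force=15)
print("push",h,rel(),F(),robot.current_torque(),robot.current_t())
for n in("scene","top"):
    d=grab(n);np.savez(n+"3.npz",**d)
    q=d["color"][240:340,220:320] if n=="scene" else d["color"][195:295,200:300]
    save(n+"3.png",cv2.resize(q,(400,400),interpolation=2))
i=[cv2.imread(f"pics/{n}3.png") for n in("scene","top")];cv2.imwrite("pics/r3.png",np.hstack(i))
E
```

```text
0.07 False [ -6.52   0.95 114.25] cmd [ -7.11   1.   114.31] F [ 2.33  0.   -0.06] 11.925
0.04 False [ -3.51   1.01 114.23] cmd [ -4.06   1.   114.32] F [ 1.67  0.78 -1.43] 12.225
0.02 False [ -2.69   1.03 114.12] cmd [ -2.03   1.   114.28] F [-1.14  0.26 -1.04] 12.475
0.0 False [ -1.17   1.08 113.98] cmd [  0.    1.  114.2] F [-4.94 -1.26 -3.18] 12.725
push False [ -1.05   1.09 114.  ] [-13.64  -3.46  -1.11] [-2.85 -1.08  0.04] 13.175
```

View pics/r3.png

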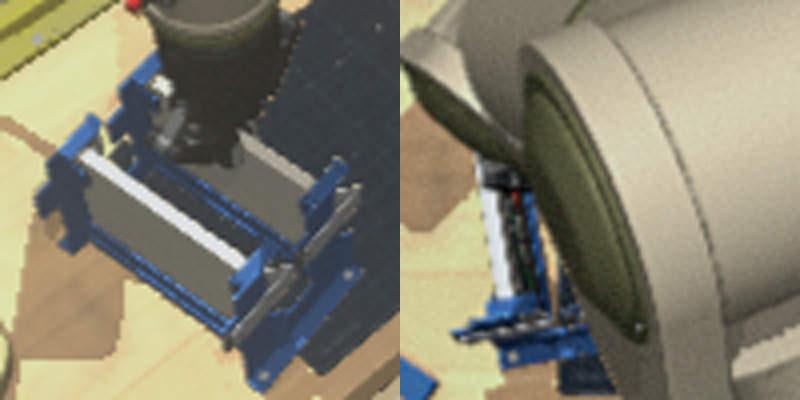

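The panel is upright and a stiff back stop takes the load. The reaction changed sign around 0.07 rad, as expected when the clips snap over. I'll push a little harder, settle it on the floor, let go, back off and look.

```bash
python3 - <<'E'
from h import *
np.set_printoptions(precision=2,suppress=True)
p,o=rackpose(.007,0,lift=.0012,dy=.001); h=robot.move_straight(p,o,feed=.015,max_force=20)
print("push",h,rel(),F(),robot.current_torque(),robot.current_t())
p,o=rackpose(0,0,lift=.0012,dy=.001);robot.move_straight(p,o,feed=.02);print("relax",rel(),F())
p,o=rackpose(-.001,0,lift=-.003,dy=.001); h=robot.move_straight(p,o,feed=.01,max_force=6);print("down",h,rel(),F())
robot.open_jaws(); print("open",robot.current_width(),rel(),F())
t=np.array(robot.current_tool_pos());robot.move_straight(t+Z*.12,None,feed=.1)
p=t+Z*.12-XR*.22; robot.move_straight(p,None,feed=.2);print(robot.current_t(),F())
for n in("scene","top"):
    d=grab(n);np.savez(n+"4.npz",**d)
    q=d["color"][245:325,240:320] if n=="scene" else d["color"][200:280,200:280]
    save(n+"4.png",cv2.resize(q,(400,400),interpolation=2))
i=[cv2.imread(f"pics/{n}4.png") for n in("scene","top")];cv2.imwrite("pics/r4.png",np.hstack(i))
for n in("scene","top"):
    d=dict(np.load(n+"4.npz"));W=cloud(d)-O;c=d["color"].astype(int);Q=np.stack([W@XR,W@YR,W[...,2]],-1)*1000
    for nm,x0 in(("front",0),("rear",70)):
        m=(abs(Q[...,0]-x0)<14)&(abs(Q[...,1])<64)&(abs(Q[...,2]-124)<7)&(c.min(-1)>150)
        P=Q[m];k=np.polyfit(P[:,1],P[:,0],1) if len(P)>5 else 0;print(n,nm,len(P),"mean",P.mean(0),"slope,x0",k)
E
```

```text
push False [ -0.9    1.14 114.  ] [-27.09  -3.69   1.65] [-5.37 -2.03  0.27] 13.6917
relax [ -1.17   1.04 114.07] [-7.58 -2.38 -1.64]
down True [ -1.25   1.06 113.75] [0.1  0.53 5.23]
open 1.0058200181987191 [ -2.62   1.81 113.  ] [ 0.1  -0.22  0.8 ]
17.7417 [ 0.39 -0.44  0.3 ]
scene front 159 mean [ -0.83   1.93 123.37] slope,x0 [-0.   -0.83]
scene rear 169 mean [ 69.21   1.77 123.74] slope,x0 [ 0.   69.21]
top front 196 mean [  0.79  -0.14 123.98] slope,x0 [-0.    0.79]
top rear 199 mean [ 70.86   2.6  124.  ] slope,x0 [ 0.01 70.84]
```

View pics/r4.png

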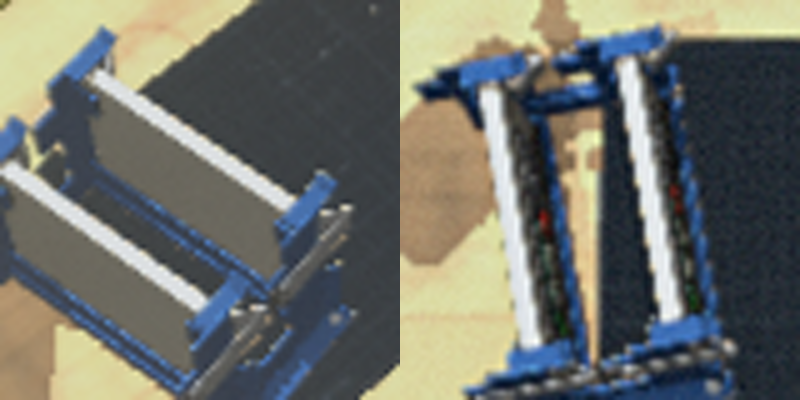

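The front panel sits 70.0 mm in front of the rear one, parallel to it and at the same 124 mm height. The strips at both ends look like the rear bay's shut clips, so I'll hand it in.

```bash
python3 -c "
from plant import robot
print(robot.finish_job(), robot.current_t())"
```

```text
the job is handed in; nothing more can be done
the job is handed in; nothing more can be done
```

I loaded the panel in the front bay, display side out and upright against the back stops, and handed the job in at about 18 s of the 58 s. The camera puts it level with and parallel to the rear panel; both clips look shut in the last images, and the push force agrees, but I had no direct clip reading.

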